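Crank three caps out of the feeder by counting clicks

ROBOT

A 6-joint arm with a two-finger parallel gripper is mounted at the origin on a cart in front of the work surface, level with it; the furniture and walls round the work are solid. World frame = base frame: x ahead of the robot, y to its left, z up, the work surface at z = 0. Lengths are in m, angles in degrees, forces in N, time in s.
With the tool pointing down it reaches from about 0.25 to 0.8 m from the base axis. Payload 8.5 kg.
Tool frame: the origin (TCP) lies on the centre line of the jaws, within the pads' length; the fingertips stand 22 mm ahead of it and the grasp point (between the pads) lies 3 mm ahead of it; z points along the fingers, y is the direction in which the jaws open and shut (so a half turn about z gives the same grasp; the last joint's range is limited). The gripper opens to 85 mm and grips with 20 to 120 N. Pads are 22 mm wide; open, the fingers measure 114 mm over their backs; the gripper's body (76 mm by 85 mm) begins 54 mm behind the grasp point. The pads swing forward as they close: fully open they stand 13 mm farther back than shut.
Start: joints at [-66.75, 13.648, -0.773, 75.585, 0, 90], TCP at [0.207, -0.482, 0.253] pointing down, gripper open.
Joint ranges: [-152.45, 152.45], [-59.26, 108.67], [-65.41, 83.53], [-104.44, 129.93], [-82.83, 76.93], [-180, 180]. Speed limits (degrees/s): [127.2, 127.2, 159.86, 180, 180, 180].

INTERFACE

Orientations are given as [roll, pitch, yaw] about the fixed x, y, z axes, in that order (R = Rz(yaw) Ry(pitch) Rx(roll)).
In Python, from bench import ctrl gives the robot as it stands.
- The arm moves only by the tool apply_moves, never from a script. Its argument "moves" is a list of rows, each a list of 7 numbers: the turn, a rotation vector about the tool's x, y, z as a fraction of full scale, then the shift along the tool's x, y, z as a fraction of full scale, then the opening, from -1 (shut) to 1 (fully open). A call has 1 to 20 rows; each row shifts and turns the commanded pose from where the row before left it, along the tool's axes as they then stand; what a row does not reach is not made up. Full scale, the value 1, is 0.06 m for a shift and 90 degrees for a turn. A row lasts 1/8 s, in which the tool goes at most 62.5 mm and 10.7 degrees, less where a joint would pass 70% of its speed; a pose out of reach is approached as far as the arm can. A call with a number of a shift or a turn outside -1 to 1 is refused whole. A call with a gripper value outside its range is refused whole. The fingers move at their own pace and stop on an object; the grip force is fixed at half the most. Time passes only in rows, so rows that do not move let the fingers close. It gives the time, the measured TCP pose, the force and the opening at its end, in the units of the state.
- ctrl.state(): the state, without advancing time (a new reading comes with each control period).
- ctrl.get_image(name): name is "scene" or "top" or "wrist"; returns (picture, depth): 480x640x3 uint8, red, green, blue; 480x640 float32, m along the optical axis (not along the pixel's ray), 0 where there is no reading.
- ctrl.calibration(name): a dict with "mtx" (3x3 intrinsics, pixels), "R" (3x3) and "t" (3): a world point X has camera coordinates R X + t. Camera axes: x right, y down, z forward; pixel columns grow to the right and rows downward; lengths in m; the calibration is good to about 2 mm. A picture is of the moment at which its call begins: read the wrist's pose just before it. calibration takes no time and is no camera call; for the wrist camera it gives the pose at the moment of the call.
- ctrl.job_done(): hands the job in, once; it reports no verdict.
The state is a dict: "clock": time; "q": joint angles; "dq": joint speeds; "joint_torque": joint torques, N m; "eef_pos": TCP position; "ee_rot": TCP orientation; "contact_force": force on the tool from outside, world axes, zero at the start; "moment": the same for the moment, N m; "grip_width": finger opening in m.
Only numpy, scipy, OpenCV 4.12 (cv2) and the standard library are available. Lean on these libraries where they do the work, as an engineer would, in place of code of your own. Each camera call takes 0.05 s, during which the arm holds its last target.

TASK

Let exactly three screw caps out of the cap feeder: push the crank's peg round clockwise (seen from above) until you have felt three clicks of the wheel, and stop there. The crank has free play before it takes hold, so count the clicks and not the turn. The three caps must end up lying in the sloped chute, slid down against its stop one behind the other, with the others still in the wheel; do not touch the caps, and leave everything else on the bench where it is.

Things in the scene. Friction and masses are not known exactly. Their poses are not given: they have to be found in the camera images.
- feeder: White box-shaped screw-cap feeder fixed to the worktop, 184 x 184 mm, deck 74 mm high. Origin on the worktop under the common axis of its wheel and crank; z up; its -x side (roughly towards the robot) has the chute. The deck has a drop opening on that side, 62 mm from the axis.
- chute_stop (a point): Foot of the upright stop that closes the low end of the metal chute: 195 mm from the axis on the feeder's -x side, chute floor 15 mm above the worktop. The chute rises from here to the feeder at 20 degrees, is 46 mm wide inside, with side walls 14 mm high; caps slide down it by themselves.
- wheel_top (a point): On the axis, 92 mm above the worktop, at the top of the grey wheel (172 mm across, eight open pockets 45 degrees apart). A spring detent holds it with a pocket over the drop opening; each click clockwise (from above) brings the next one there and its cap drops into the chute. At the start an empty pocket is there; the next five hold one cap each.
- crank_hub (a point): On the axis, 113 mm above the worktop, top of the steel crank's hub. The crank swings freely (under 0.5 N at the peg) until, after 30 to 165 degrees of unseen play clockwise, new each time, it takes the wheel along. Then the push at the peg jumps to some 4 to 8 N, fades over about 20 degrees and ends as the wheel snaps ahead into the next click; then some 20 degrees of play before the next climb.
- crank_peg (a point): Half-way up the black upright peg (14 mm across) at the end of the crank's flat arm; 60 mm from the axis, 135 mm above the worktop. The peg is free from 107 to 160 mm above the worktop (arm top 105 mm). It can be pushed round from behind with shut fingers, right round the axis, and stays where it is left. Turned anticlockwise it can drive the wheel backwards.
- cap_1_mid (a point): Centre (half-way up) of a white ribbed screw cap, 36 mm across, 14 mm high, about 14 g, lying flat in its wheel pocket 62 mm from the axis; number 1 to come out. Not to be touched.
- cap_2_mid (a point): Centre (half-way up) of a white ribbed screw cap, 36 mm across, 14 mm high, about 14 g, lying flat in its wheel pocket 62 mm from the axis; number 2 to come out. Not to be touched.
- cap_3_mid (a point): Centre (half-way up) of a white ribbed screw cap, 36 mm across, 14 mm high, about 14 g, lying flat in its wheel pocket 62 mm from the axis; number 3 to come out. Not to be touched.
- cap_4_mid (a point): Centre (half-way up) of a white ribbed screw cap, 36 mm across, 14 mm high, about 14 g, lying flat in its wheel pocket 62 mm from the axis; number 4 to come out. Not to be touched.
- cap_5_mid (a point): Centre (half-way up) of a white ribbed screw cap, 36 mm across, 14 mm high, about 14 g, lying flat in its wheel pocket 62 mm from the axis; number 5 to come out. Not to be touched.
- stain: Bystander, leave alone: amber dropper bottle, 37 mm across, 88 mm high; origin at the centre of its underside.
- cup_a: Bystander, leave alone: specimen cup with lid, 59 mm across, 72 mm high; origin at the centre of its underside.
- slides: Bystander, leave alone: slide box, 68 x 98 x 30 mm; origin at the centre of its underside.
- timer: Bystander, leave alone: bench timer lying on its back, 62 x 66 x 23 mm; origin at the centre of its underside.
- petri: Bystander, leave alone: closed petri dish, 59 mm across, 15 mm high; origin at the centre of its underside.
Things that resemble listed ones, but are neither listed nor needed, are in the scene too. What is shaped like the part that bears cap_4_mid but black or purple is not meant.

How it is judged:
By the outcome, as a careful person would: the job done as asked, in the order asked, and still so for the second after the job is handed in, with the robot touching nothing.
It also fails if it takes over 64 s, if anything falls off the work surface, if the arm or the gripper's body presses on something with over 40 N, if the wrist force passes 120 N, or if a joint passes its speed limit or range.

## Working session

There is one attempt and no reset: what is moved stays moved. The work goes in short steps, Python scripts to look and compute and a tool call to move; the robot and the scene stay as the last step left them, time stands still between calls to the robot, and variables do not carry over. Pictures are saved under pics/ and viewed, and the job is handed in when it is done.

Besides the shell and the picture viewer there is one more tool, called as name(argument=value, ...) on one line, values as JSON. apply_moves: Moves the arm, as the interface text tells. Shift numbers are shares of 0.06 m and turn numbers shares of 90 degrees, none past 1 either way. Its arguments: {"type":"object","properties":{"moves":{"type":"array"}},"required":["moves"]}

```bash
ls; mkdir -p pics; python3 - <<'E'
from bench import ctrl
import cv2,numpy as np
print(ctrl.state())
for n in ["scene","top"]:
    p,d=ctrl.get_image(n); cv2.imwrite(f"pics/{n}0.png",p[:,:,::-1]); np.save(f"pics/{n}0.npy",d)
    c=ctrl.calibration(n); print(n,c)
E
```

```text
pics
{'clock': 0.0, 'q': array([-6.67501555e+01,  1.36817207e+01, -8.16504883e-01,  7.55836804e+01,
        9.12208728e-04,  8.99991700e+01]), 'dq': array([ 0.0567959 ,  0.03763454,  0.0056607 ,  0.10935617, -0.14708618,
        0.03015424]), 'joint_torque': array([ 1.22141846e-03, -5.38775468e+01,  3.46437657e+01,  1.84164470e-02,
        7.44013755e-05,  2.55440187e-05]), 'eef_pos': array([ 0.20709528, -0.48201944,  0.25267358]), 'ee_rot': array([-1.79918094e+02, -9.13394363e-04,  2.32506732e+01]), 'contact_force': array([ 0.254576  , -0.41730088,  0.46545811]), 'moment': array([ 0.01745549, -0.0458166 , -0.00011287]), 'grip_width': 0.08526929998838706}
scene {'mtx': array([[569.75710526,   0.        , 316.3905476 ],
       [  0.        , 569.75710526, 241.09903362],
       [  0.        ,   0.        ,   1.        ]]), 'R': array([[ 0.88146154, -0.4722218 ,  0.00566806],
       [-0.24097354, -0.46006474, -0.85455965],
       [ 0.40614937,  0.75189561, -0.51932233]]), 't': array([-0.45096715,  0.25611117,  1.36234576])}
top {'mtx': array([[482.46043036,   0.        , 307.64233341],
       [  0.        , 482.46043036, 240.04510074],
       [  0.        ,   0.        ,   1.        ]]), 'R': array([[-0.02675887, -0.99958713,  0.01046553],
       [-0.99595901,  0.02576098, -0.08603506],
       [ 0.08572994, -0.01272544, -0.99623714]]), 't': array([0.05477978, 0.5716897 , 1.14343761])}
```

View pics/scene0.png

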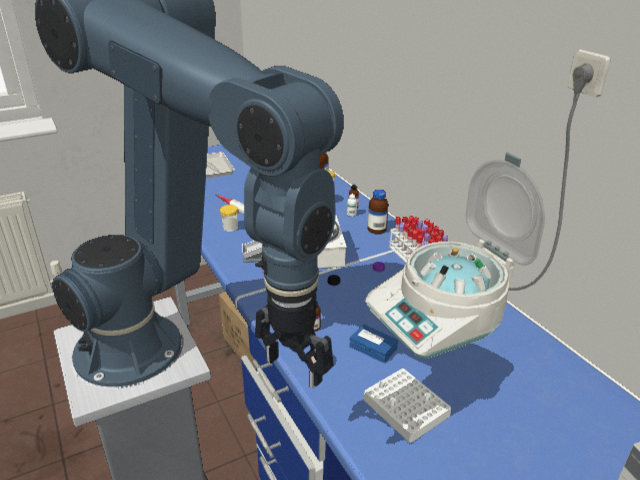

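View pics/top0.png

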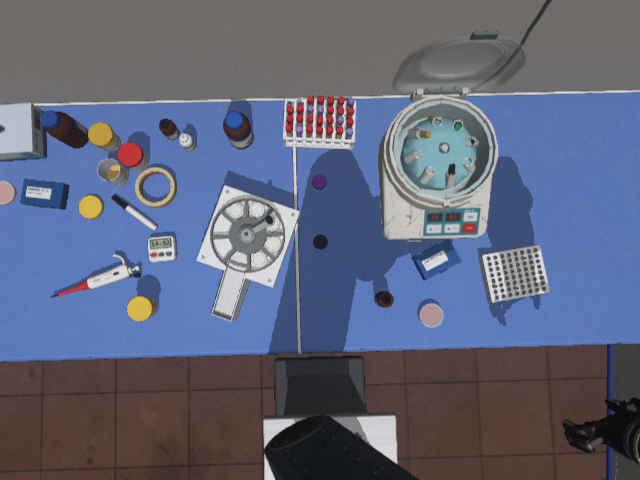

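```bash
python3 - <<'E'
import cv2
p=cv2.imread("pics/top0.png")[175:330,185:310]
cv2.imwrite("pics/crop0.png",cv2.resize(p,None,fx=4.8,fy=3.8*4.8/3.8,interpolation=cv2.INTER_CUBIC)[:600*2])
cv2.imwrite("pics/crop0.png",cv2.resize(p,None,fx=3.8,fy=3.8,interpolation=cv2.INTER_CUBIC))
E
```

```text
(no output)
```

View pics/crop0.png

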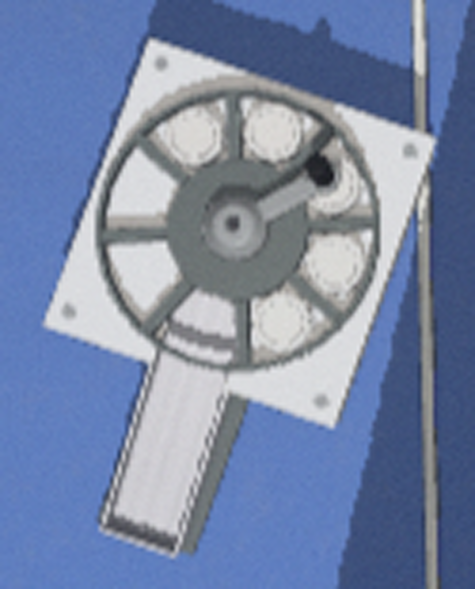

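```bash
cat > h.py <<'E'
import numpy as np,cv2
from bench import ctrl
def ray(n,u,v,z):
    c=ctrl.calibration(n); K,R,t=map(np.array,(c["mtx"],c["R"],c["t"]))
    C=-R.T@t; d=R.T@np.linalg.solve(K,[u,v,1]); return C+d*(z-C[2])/d[2]
def proj(n,X):
    c=ctrl.calibration(n); q=c["R"]@np.array(X)+c["t"]; p=c["mtx"]@q; return p[:2]/p[2]
E
python3 - <<'E'
from h import *
f=lambda x,y:(185+x/3.8,175+y/3.8)
hub=ray("top",*f(232,222),.113)
peg=ray("top",*f(320,164),.160)
st=ray("top",*f(142,530),.02)
cor=[ray("top",*f(*c),.074) for c in [(150,38),(433,134),(335,428),(44,325)]]
print("hub",hub,"peg",peg,"stop",st); print(np.mean(cor,axis=0),cor)
d=peg-hub; print(np.hypot(*d[:2]),np.degrees(np.arctan2(d[1],d[0])))
d=st-hub; print(np.hypot(*d[:2]),np.degrees(np.arctan2(d[1],d[0])))
d=np.load("pics/top0.npy"); print(d[231:236,244:249],d[215:223,264:273])
E
```

```text
hub [0.58372433 0.17811248 0.113     ] peg [0.61049471 0.12260014 0.16      ] stop [0.39986214 0.24847055 0.02      ]
[0.5826291  0.17741307 0.074     ] [array([0.70270095, 0.23112638, 0.074     ]), array([0.63878472, 0.05873736, 0.074     ]), array([0.46108614, 0.12243988, 0.074     ]), array([0.52794461, 0.29734867, 0.074     ])]
0.061630130907607404 -64.25468256483929
0.19686432004873283 159.05978045242338
[[1.0812305 1.0835853 1.0784965 1.0823425 1.0854505]
 [1.0778229 1.0818218 1.080524  1.0816711 1.0849298]
 [1.079523  1.0804927 1.0815331 1.0783253 1.0799489]
 [1.08048   1.0796186 1.0798604 1.0769346 1.082018 ]
 [1.0843515 1.0795871 1.0781237 1.0794175 1.0811211]] [[1.1060383 1.1069483 1.1090798 1.1089658 1.1080751 1.1209978 1.1195245
  1.1255676 1.1202514]
 [1.1025803 1.1063951 1.0412828 1.0393289 1.033767  1.0378194 1.1243321
  1.124299  1.1147355]
 [1.1083181 1.0392035 1.0331596 1.0339626 1.0346607 1.036346  1.036448
  1.1078845 1.1086868]
 [1.1089472 1.0351727 1.0327458 1.0358744 1.0369487 1.032374  1.0353681
  1.0432166 1.1072873]
 [1.1083504 1.0337379 1.0361954 1.0348294 1.0373805 1.0340095 1.0401907
  1.0399241 1.0904416]
 [1.1106323 1.0349562 1.0338827 1.0359812 1.038349  1.0339628 0.
  1.0433506 1.0756414]
 [1.1209086 1.0939404 1.0377442 1.0334902 1.038177  1.036231  1.0375137
  1.0540472 1.0713233]
 [1.0892252 1.0902181 1.085333  1.0449733 0.        1.0485059 1.053781
  1.0660616 1.0742784]]
```

apply_moves(moves=[[0, 0, 0, 0.544, -0.346, -0.03, -1], [0, 0, 0, 0.544, -0.346, -0.03, -1], [0, 0, 0, 0.544, -0.346, -0.03, -1], [0, 0, 0, 0.544, -0.346, -0.03, -1], [0, 0, 0, 0.544, -0.346, -0.03, -1], [0, 0, 0, 0.544, -0.346, -0.03, -1], [0, 0, 0, 0.544, -0.346, -0.03, -1], [0, 0, 0, 0.544, -0.346, -0.03, -1], [0, 0, 0, 0.544, -0.346, -0.03, -1], [0, 0, 0, 0.544, -0.346, -0.03, -1], [0, 0, 0, 0.544, -0.346, -0.03, -1], [0, 0, 0, 0.544, -0.346, -0.03, -1], [0, 0, 0, 0.544, -0.346, -0.03, -1], [0, 0, 0, 0.544, -0.346, -0.03, -1], [0, 0, 0, 0.544, -0.346, -0.03, -1], [0, 0, 0, 0.544, -0.346, -0.03, -1], [0, 0, 0, 0.544, -0.346, -0.03, -1], [0, 0, 0, 0.544, -0.346, -0.03, -1], [0, 0, 0, 0.544, -0.346, -0.03, -1], [0, 0, 0, 0.544, -0.346, -0.03, -1]])

```text
clock: 2.6
eef_pos: [0.6436, 0.158, 0.2889]
ee_rot: [-180.0, 0.0, 23.3]
contact_force: [0.5, -0.3, 0.6]
grip_width: -0.0002
```

```bash
python3 - <<'E'
from h import *
s=ctrl.state(); print(s)
E
```

```text
{'clock': 2.6, 'q': array([1.37888400e+01, 2.77137863e+01, 2.56382289e+01, 8.79714712e+01,
       1.45855712e-03, 1.70534798e+02]), 'dq': array([18.48304956, 25.37974735, 43.78668763, 18.18614017, -0.07361397,
       18.58175587]), 'joint_torque': array([ -1.31718311, -76.65323496,  31.43525362,  -0.64036259,
         0.07979952,  -0.51474513]), 'eef_pos': array([0.64359504, 0.15795666, 0.28886969]), 'ee_rot': array([-1.79990828e+02,  4.61484988e-02,  2.32540448e+01]), 'contact_force': array([ 0.45932507, -0.25829253,  0.5563664 ]), 'moment': array([-0.00476562, -0.05602749,  0.0389728 ]), 'grip_width': -0.00017524219991403806}
```

apply_moves(moves=[[0, 0, -0.118, 0, 0, 0, -1], [0, 0, -0.118, 0, 0, 0, -1], [0, 0, -0.118, 0, 0, 0, -1], [0, 0, -0.118, 0, 0, 0, -1], [0, 0, -0.118, 0, 0, 0, -1], [0, 0, -0.118, 0, 0, 0, -1], [0, 0, -0.118, 0, 0, 0, -1], [0, 0, -0.118, 0, 0, 0, -1], [0, 0, -0.118, 0, 0, 0, -1], [0, 0, -0.118, 0, 0, 0, -1], [0, 0, -0.118, 0, 0, 0, -1], [0, 0, -0.118, 0, 0, 0, -1], [0, 0, -0.118, 0, 0, 0, -1], [0, 0, -0.118, 0, 0, 0, -1], [0, 0, -0.118, 0, 0, 0, -1], [0, 0, -0.118, 0, 0, 0, -1], [0, 0, -0.118, 0, 0, 0, -1], [0, 0, -0.118, 0, 0, 0, -1], [0, 0, -0.118, 0, 0, 0, -1], [0, 0, -0.118, 0, 0, 0, -1]])

```text
clock: 5.1
eef_pos: [0.643, 0.1568, 0.2888]
ee_rot: [180.0, -0.0, -124.0]
contact_force: [-0.1, 0.3, 0.1]
grip_width: -0.0002
```

apply_moves(moves=[[0, 0, -0.118, 0, 0, 0, -1], [0, 0, -0.118, 0, 0, 0, -1], [0, 0, -0.118, 0, 0, 0, -1], [0, 0, -0.118, 0, 0, 0, -1], [0, 0, -0.118, 0, 0, 0, -1], [0, 0, -0.118, 0, 0, 0, -1], [0, 0, -0.118, 0, 0, 0, -1], [0, 0, -0.118, 0, 0, 0, -1]])

```text
clock: 6.1
eef_pos: [0.643, 0.1568, 0.2888]
ee_rot: [180.0, 0.0, -39.0]
contact_force: [0.9, -0.4, -0.0]
grip_width: 0.0001
```

```bash
python3 - <<'E'
from h import *
s=ctrl.state(); print(s["q"],s["eef_pos"],s["ee_rot"],s["contact_force"])
for n in ["wrist","top"]:
    p,d=ctrl.get_image(n)
    if n=="top": p=cv2.resize(p[170:330,170:330],None,fx=3.7,fy=3.7,interpolation=cv2.INTER_CUBIC)
    cv2.imwrite(f"pics/{n}1.png",p[:,:,::-1])
print(proj("wrist",[.583,.178,.113]),proj("wrist",[.609,.124,.16]))
E
```

```text
[ 1.37043663e+01  2.76227995e+01  2.54740078e+01  8.79085039e+01
  6.36864779e-03 -1.27254990e+02] [0.64297843 0.15682574 0.2887846 ] [ 1.79958251e+02  3.97537734e-02 -3.90406614e+01] [ 0.86013343 -0.3738014  -0.02637423]
[343.68172547 288.99064925] [384.00727822 247.87278771]
```

View pics/wrist1.png

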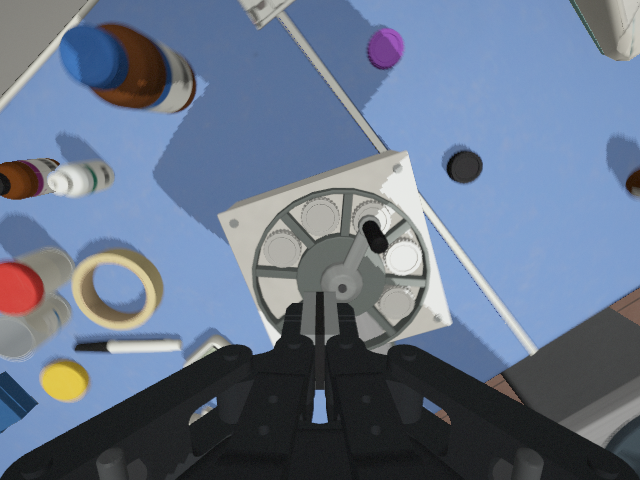

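View pics/top1.png

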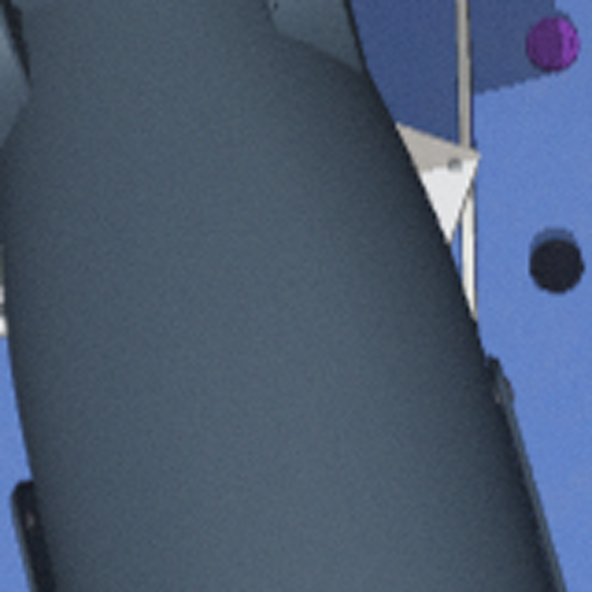

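apply_moves(moves=[[0, 0, 0, 0, 0, 0.38, -1], [0, 0, 0, 0, 0, 0.38, -1], [0, 0, 0, 0, 0, 0.38, -1], [0, 0, 0, 0, 0, 0.38, -1], [0, 0, 0, 0, 0, 0.38, -1], [0, 0, 0, 0, 0, 0.38, -1], [0, 0, 0, 0, 0, 0, -1]])

```text
clock: 7.08
eef_pos: [0.6419, 0.1566, 0.1506]
ee_rot: [179.8, 0.1, -39.6]
contact_force: [0.6, -0.8, 0.5]
grip_width: -0.0
```

```bash
python3 - <<'E'
from h import *
s=ctrl.state(); print(s["q"],s["eef_pos"],s["ee_rot"],s["contact_force"],s["moment"])
for n in ["wrist","scene"]:
    p,d=ctrl.get_image(n)
    if n=="scene": p=cv2.resize(p[180:330,230:430],None,fx=4,fy=4,interpolation=cv2.INTER_CUBIC)
    cv2.imwrite(f"pics/{n}2.png",p[:,:,::-1])
E
```

```text
[ 1.37051148e+01  2.96768727e+01  8.74400684e+00  6.92881027e+01
  4.23979752e-03 -1.26695213e+02] [0.64193009 0.15656809 0.15062037] [ 1.79825355e+02  1.35440928e-01 -3.95998870e+01] [ 0.6347909  -0.80606729  0.53049943] [-0.01981489 -0.02812455 -0.01755066]
```

View pics/wrist2.png

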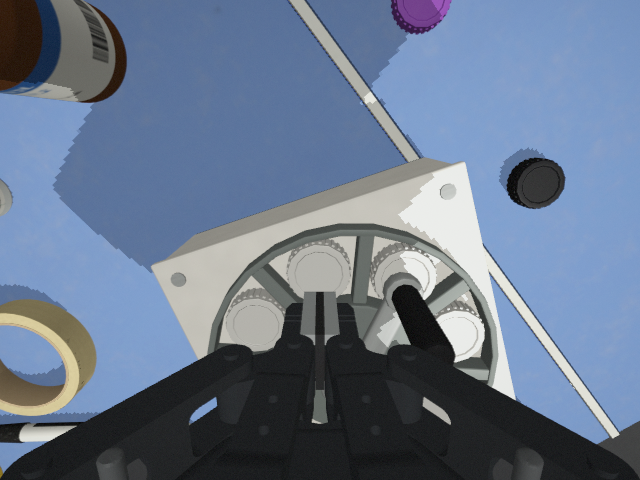

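View pics/scene2.png

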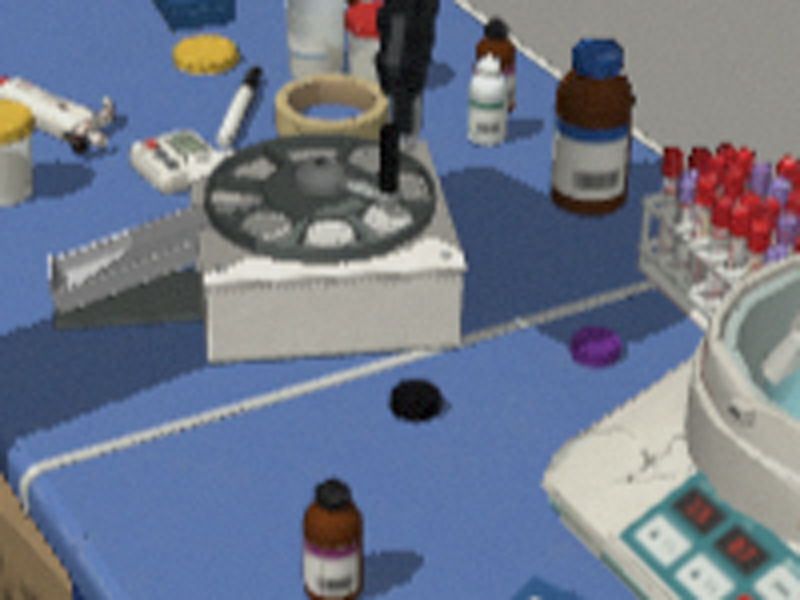

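apply_moves(moves=[[0, 0, 0.0556, 0.0274, 0.0885, 0, -1], [0, 0, 0.0556, 0.0274, 0.0885, 0, -1], [0, 0, 0.0556, 0.0274, 0.0885, 0, -1], [0, 0, 0.0556, 0.0274, 0.0885, 0, -1], [0, 0, 0.0556, 0.0274, 0.0885, 0, -1], [0, 0, 0.0556, 0.0274, 0.0885, 0, -1]])

```text
clock: 7.92
eef_pos: [0.625, 0.1298, 0.1541]
ee_rot: [-179.9, -0.0, -69.7]
contact_force: [-0.5, 0.9, 0.0]
grip_width: 0.0
```

```bash
cat >> h.py <<'E'
A=np.array([.583,.178])
def rep(img=None):
    s=ctrl.state(); e=s["eef_pos"]; yaw=np.radians(s["ee_rot"][2]); r=e[:2]-A
    x=np.array([np.cos(yaw),np.sin(yaw)]); y=np.array([np.sin(yaw),-np.cos(yaw)])
    f=s["contact_force"]
    print("t %.2f q6 %.1f yaw %.1f z %.4f rel x %.1f y %.1f mm  Fx(rad) %.2f Fy(tan) %.2f Fz %.2f Mz %.3f"%(s["clock"],s["q"][5],s["ee_rot"][2],e[2],1e3*r@x,1e3*r@y,f[:2]@x,f[:2]@y,f[2],s["moment"][2]))
    if img:
        p,d=ctrl.get_image("scene")
        cv2.imwrite(f"pics/{img}.png",cv2.resize(p[200:280,235:355],None,fx=6,fy=6,interpolation=cv2.INTER_CUBIC)[:,:,::-1])
E
python3 -c "
from h import *
rep('s3')
p,d=ctrl.get_image('wrist');cv2.imwrite('pics/w3.png',p[:,:,::-1])"
```

```text
t 7.92 q6 -98.6 yaw -69.7 z 0.1541 rel x 59.8 y -22.6 mm  Fx(rad) -1.01 Fy(tan) 0.12 Fz 0.02 Mz 0.019
```

View pics/w3.png

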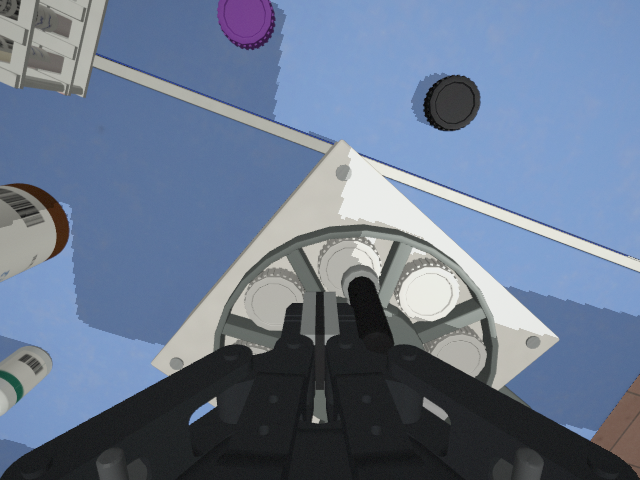

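View pics/s3.png

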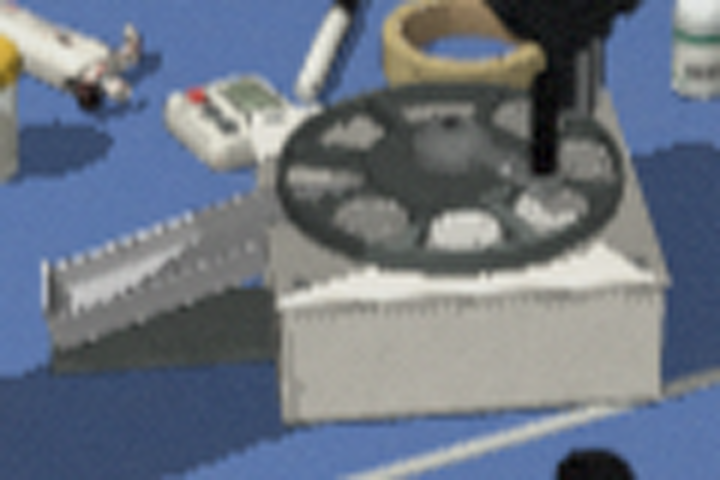

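apply_moves(moves=[[0, 0, 0.0556, 0.0274, 0.0885, 0, -1], [0, 0, 0.0556, 0.0274, 0.0885, 0, -1], [0, 0, 0.0556, 0.0274, 0.0885, 0, -1], [0, 0, 0.0556, 0.0274, 0.0885, 0, -1], [0, 0, 0.0556, 0.0274, 0.0885, 0, -1]])

```text
clock: 8.65
eef_pos: [0.6005, 0.117, 0.1535]
ee_rot: [-179.9, 0.0, -94.5]
contact_force: [0.4, 0.7, -0.2]
grip_width: -0.0002
```

```bash
python3 -c "
from h import *
rep()
p,d=ctrl.get_image('wrist');cv2.imwrite('pics/w4.png',p[150:400,200:500,::-1])"
```

```text
t 8.65 q6 -74.5 yaw -94.5 z 0.1535 rel x 59.4 y -22.2 mm  Fx(rad) -0.73 Fy(tan) -0.34 Fz -0.23 Mz 0.037
```

View pics/w4.png

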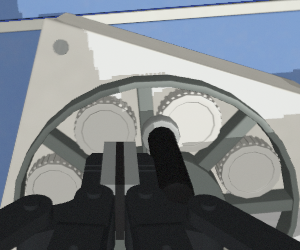

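apply_moves(moves=[[0, 0, 0.0556, 0.0274, 0.0885, 0, -1], [0, 0, 0.0556, 0.0274, 0.0885, 0, -1]])

```text
clock: 8.95
eef_pos: [0.5896, 0.1151, 0.1533]
ee_rot: [-179.9, 0.0, -104.5]
contact_force: [0.9, 0.7, 0.0]
grip_width: 0.0001
```

apply_moves(moves=[[0, 0, 0.0556, 0.0274, 0.0885, 0, -1], [0, 0, 0.0556, 0.0274, 0.0885, 0, -1]])

```text
clock: 9.2
eef_pos: [0.5784, 0.1151, 0.1533]
ee_rot: [-179.9, 0.1, -114.5]
contact_force: [-0.0, 0.6, 0.3]
grip_width: -0.0002
```

apply_moves(moves=[[0, 0, 0.0556, 0.0274, 0.0885, 0, -1], [0, 0, 0.0556, 0.0274, 0.0885, 0, -1]])

```text
clock: 9.45
eef_pos: [0.5676, 0.1169, 0.1533]
ee_rot: [-179.9, 0.1, -124.5]
contact_force: [3.9, -2.0, -1.0]
grip_width: 0.0001
```

```bash
python3 -c "
from h import *
rep('s5')"
```

```text
t 9.45 q6 -43.9 yaw -124.5 z 0.1533 rel x 59.1 y -21.8 mm  Fx(rad) -0.54 Fy(tan) -4.33 Fz -0.99 Mz -0.017
```

View pics/s5.png

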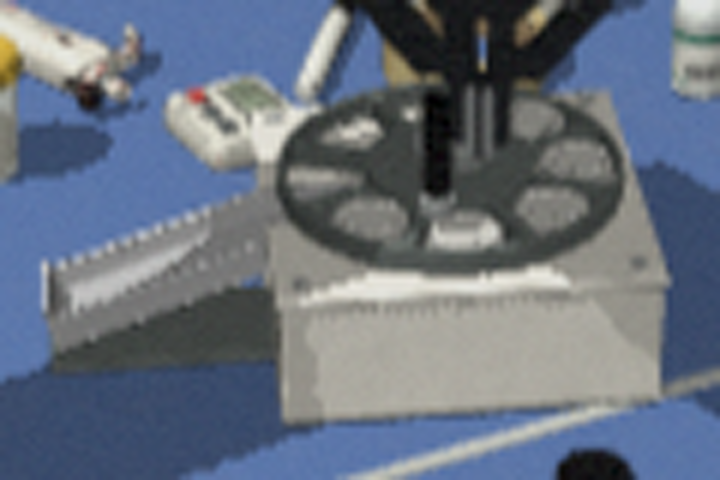

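apply_moves(moves=[[0, 0, 0.0278, 0.0147, 0.044, 0, -1], [0, 0, 0.0278, 0.0147, 0.044, 0, -1]])

```text
clock: 9.75
eef_pos: [0.5633, 0.118, 0.1534]
ee_rot: [-179.8, 0.1, -129.4]
contact_force: [4.6, -2.9, -1.2]
grip_width: -0.0001
```

apply_moves(moves=[[0, 0, 0.0278, 0.0147, 0.044, 0, -1], [0, 0, 0.0278, 0.0147, 0.044, 0, -1]])

```text
clock: 10.0
eef_pos: [0.558, 0.1201, 0.1533]
ee_rot: [-179.9, 0.1, -134.4]
contact_force: [3.1, -2.7, 0.2]
grip_width: 0.0001
```

apply_moves(moves=[[0, 0, 0.0278, 0.0147, 0.044, 0, -1], [0, 0, 0.0278, 0.0147, 0.044, 0, -1]])

```text
clock: 10.25
eef_pos: [0.5527, 0.1228, 0.1533]
ee_rot: [-179.9, 0.1, -139.4]
contact_force: [1.7, -2.1, -0.1]
grip_width: 0.0002
```

```bash
python3 -c "
from h import *
rep('s6')"
```

```text
t 10.25 q6 -28.1 yaw -139.4 z 0.1533 rel x 58.9 y -22.2 mm  Fx(rad) 0.12 Fy(tan) -2.68 Fz -0.11 Mz 0.029
```

View pics/s6.png

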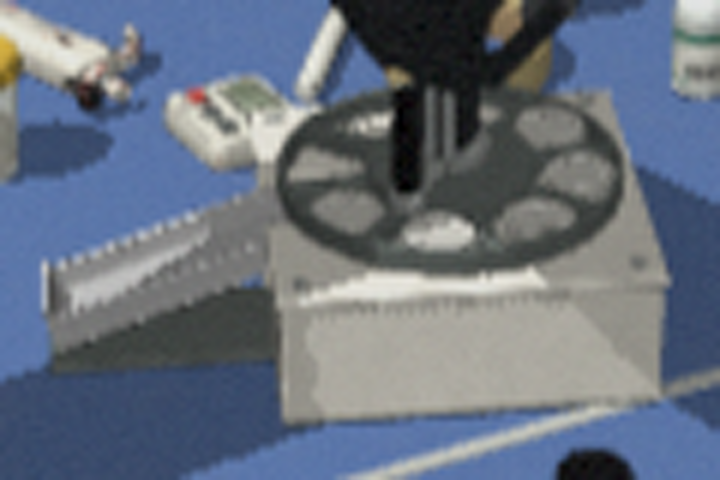

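Force peaked near 5.4 N and is fading; the wheel has rotated along. Continuing to the first snap.

apply_moves(moves=[[0, 0, 0.0278, 0.0147, 0.044, 0, -1], [0, 0, 0.0278, 0.0147, 0.044, 0, -1]])

```text
clock: 10.55
eef_pos: [0.5477, 0.1259, 0.1532]
ee_rot: [-179.9, 0.1, -144.4]
contact_force: [1.3, -1.7, 1.6]
grip_width: -0.0002
```

```bash
python3 -c "
from h import *
rep('s7')"
```

```text
t 10.55 q6 -22.7 yaw -144.4 z 0.1532 rel x 59.1 y -21.7 mm  Fx(rad) -0.07 Fy(tan) -2.10 Fz 1.65 Mz 0.007
```

View pics/s7.png

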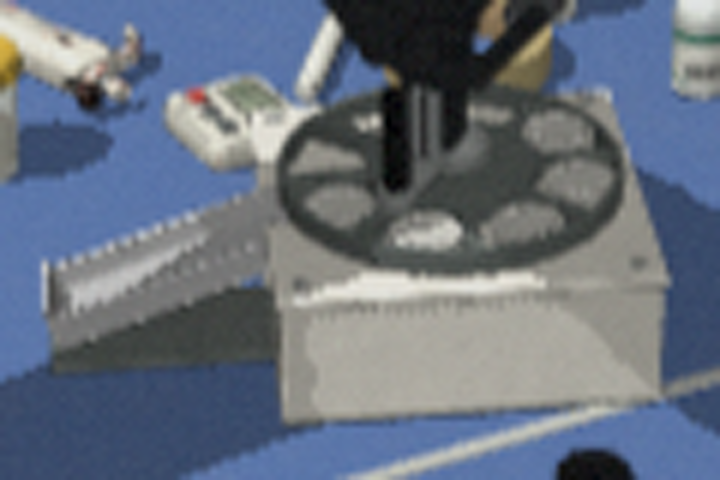

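apply_moves(moves=[[0, 0, 0.0278, 0.0147, 0.044, 0, -1], [0, 0, 0, 0, 0, 0, -1]])

```text
clock: 10.85
eef_pos: [0.5449, 0.1279, 0.1529]
ee_rot: [180.0, 0.0, -146.8]
contact_force: [0.7, 0.3, 1.0]
grip_width: 0.0002
```

```bash
python3 -c "
from h import *
rep('s8')"
```

```text
t 10.85 q6 -20.0 yaw -146.8 z 0.1529 rel x 59.4 y -21.1 mm  Fx(rad) -0.73 Fy(tan) -0.14 Fz 1.04 Mz -0.027
```

View pics/s8.png

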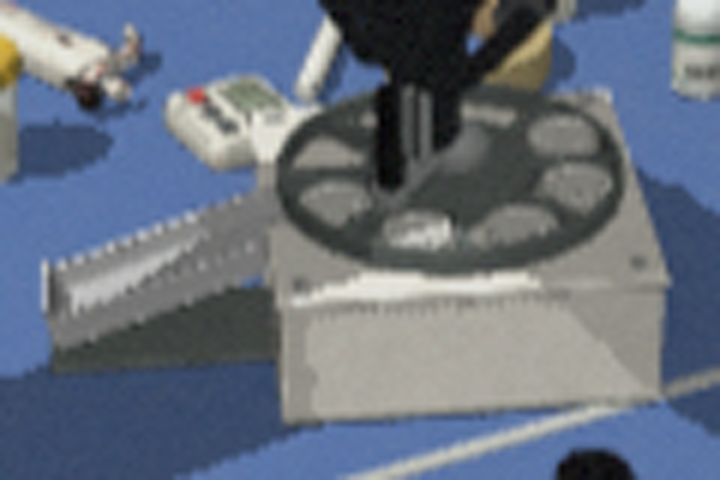

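apply_moves(moves=[[0, 0, 0, 0, 0, 0, -1], [0, 0, 0, 0, 0, 0, -1]])

```text
clock: 11.15
eef_pos: [0.5446, 0.1277, 0.1525]
ee_rot: [180.0, -0.0, -146.9]
contact_force: [0.4, -0.0, 0.0]
grip_width: 0.0001
```

```bash
python3 -c "
from h import *
rep('s9')"
```

```text
t 11.15 q6 -19.9 yaw -146.9 z 0.1525 rel x 59.7 y -21.2 mm  Fx(rad) -0.31 Fy(tan) -0.25 Fz 0.00 Mz -0.061
```

View pics/s9.png

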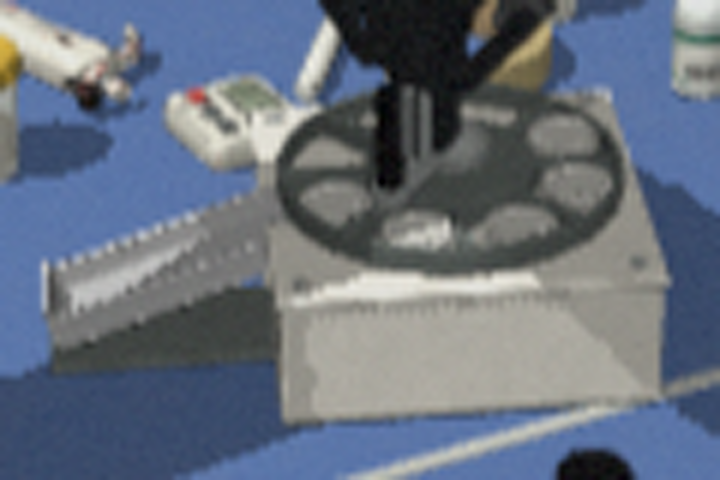

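Not snapped yet, at the balance point (force ~0). A little further.

apply_moves(moves=[[0, 0, 0.0278, 0.0147, 0.044, 0, -1], [0, 0, 0, 0, 0, 0, -1], [0, 0, 0, 0, 0, 0, -1]])

```text
clock: 11.58
eef_pos: [0.5424, 0.1294, 0.1525]
ee_rot: [180.0, -0.0, -149.4]
contact_force: [0.3, 0.2, 0.7]
grip_width: -0.0002
```

```bash
python3 -c "
from h import *
rep('s10')"
```

```text
t 11.57 q6 -17.2 yaw -149.4 z 0.1525 rel x 59.7 y -21.2 mm  Fx(rad) -0.41 Fy(tan) 0.04 Fz 0.73 Mz 0.006
```

View pics/s10.png

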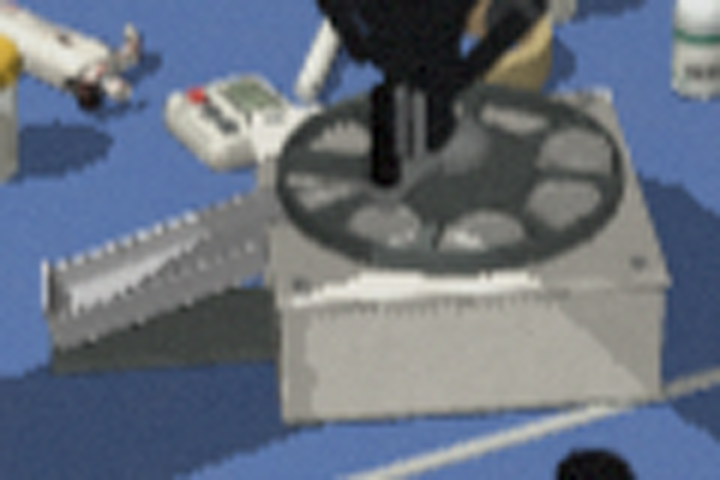

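apply_moves(moves=[[0, 0, 0, 0, 0, 0, -1], [0, 0, 0, 0, 0, 0, -1], [0, 0, 0, 0, 0, 0, -1]])

```text
clock: 12.0
eef_pos: [0.5424, 0.1294, 0.1525]
ee_rot: [180.0, 0.0, -149.5]
contact_force: [-0.7, 0.2, 0.4]
grip_width: -0.0003
```

```bash
python3 -c "
from h import *
rep('s11')"
```

```text
t 12.00 q6 -17.1 yaw -149.5 z 0.1525 rel x 59.7 y -21.3 mm  Fx(rad) 0.49 Fy(tan) 0.57 Fz 0.41 Mz 0.028
```

View pics/s11.png

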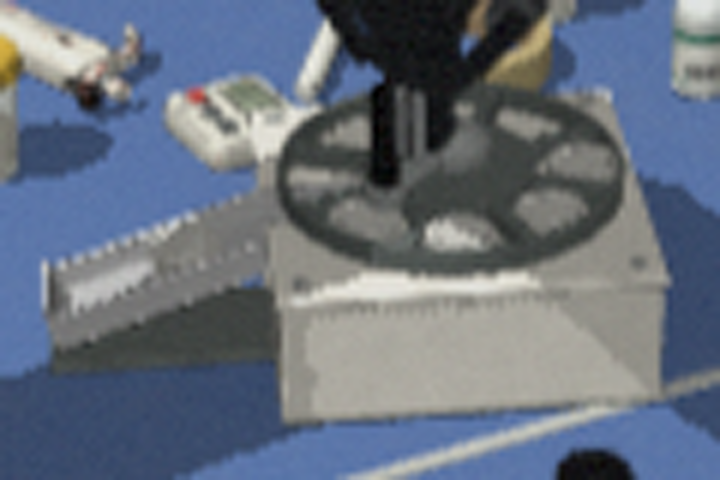

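apply_moves(moves=[[0, 0, 0.0556, 0.0274, 0.0885, 0, -1], [0, 0, 0.0556, 0.0274, 0.0885, 0, -1], [0, 0, 0.0556, 0.0274, 0.0885, 0, -1]])

```text
clock: 12.42
eef_pos: [0.531, 0.1416, 0.1525]
ee_rot: [180.0, -0.0, -164.7]
contact_force: [-0.3, -0.2, -0.1]
grip_width: -0.0002
```

apply_moves(moves=[[0, 0, 0.0278, 0.0147, 0.044, 0, -1], [0, 0, 0.0278, 0.0147, 0.044, 0, -1]])

```text
clock: 12.68
eef_pos: [0.528, 0.1463, 0.1525]
ee_rot: [-180.0, -0.0, -169.6]
contact_force: [0.9, -1.3, 0.3]
grip_width: -0.0
```

apply_moves(moves=[[0, 0, 0.0278, 0.0147, 0.044, 0, -1], [0, 0, 0.0278, 0.0147, 0.044, 0, -1]])

```text
clock: 12.92
eef_pos: [0.5256, 0.1503, 0.1526]
ee_rot: [-179.9, 0.0, -174.6]
contact_force: [1.0, -5.4, 0.7]
grip_width: 0.0002
```

apply_moves(moves=[[0, 0, 0.0278, 0.0147, 0.044, 0, -1], [0, 0, 0.0278, 0.0147, 0.044, 0, -1]])

```text
clock: 13.18
eef_pos: [0.5233, 0.1555, 0.1525]
ee_rot: [-179.9, 0.0, -179.6]
contact_force: [0.6, -4.5, 1.7]
grip_width: -0.0003
```

apply_moves(moves=[[0, 0, 0.0278, 0.0147, 0.044, 0, -1], [0, 0, 0.0278, 0.0147, 0.044, 0, -1]])

```text
clock: 13.42
eef_pos: [0.5215, 0.161, 0.1525]
ee_rot: [-179.9, -0.0, 175.4]
contact_force: [-0.3, -3.8, 0.7]
grip_width: -0.0003
```

```bash
python3 -c "
from h import *
rep('s12')"
```

```text
t 13.43 q6 21.8 yaw 175.4 z 0.1525 rel x 59.9 y -21.9 mm  Fx(rad) -0.03 Fy(tan) -3.85 Fz 0.66 Mz -0.039
```

View pics/s12.png

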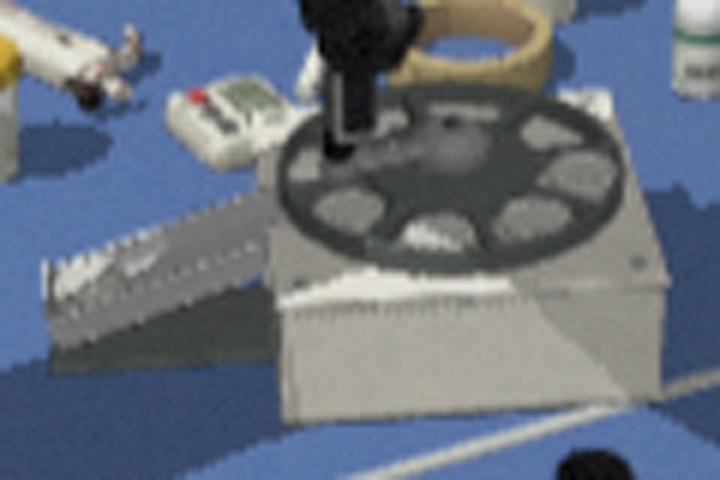

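Cap 1 is at the chute's stop (about 80,275); the second climb is under way.

apply_moves(moves=[[0, 0, 0.0278, 0.0147, 0.044, 0, -1], [0, 0, 0.0278, 0.0147, 0.044, 0, -1]])

```text
clock: 13.72
eef_pos: [0.5202, 0.1667, 0.1525]
ee_rot: [-180.0, -0.0, 170.4]
contact_force: [-0.1, -1.5, 1.3]
grip_width: -0.0
```

apply_moves(moves=[[0, 0, 0.0278, 0.0147, 0.044, 0, -1], [0, 0, 0, 0, 0, 0, -1]])

```text
clock: 13.98
eef_pos: [0.5199, 0.1699, 0.1525]
ee_rot: [180.0, -0.0, 168.1]
contact_force: [0.2, 0.0, 0.5]
grip_width: -0.0002
```

apply_moves(moves=[[0, 0, 0.0278, 0.0147, 0.044, 0, -1], [0, 0, 0, 0, 0, 0, -1], [0, 0, 0, 0, 0, 0, -1], [0, 0, 0, 0, 0, 0, -1]])

```text
clock: 14.48
eef_pos: [0.5198, 0.1725, 0.1525]
ee_rot: [180.0, 0.0, 165.5]
contact_force: [-0.7, 0.1, -1.3]
grip_width: -0.0001
```

```bash
python3 -c "
from h import *
rep('s13')"
```

```text
t 14.47 q6 32.8 yaw 165.5 z 0.1525 rel x 59.8 y -21.1 mm  Fx(rad) 0.75 Fy(tan) -0.07 Fz -1.27 Mz -0.011
```

View pics/s13.png

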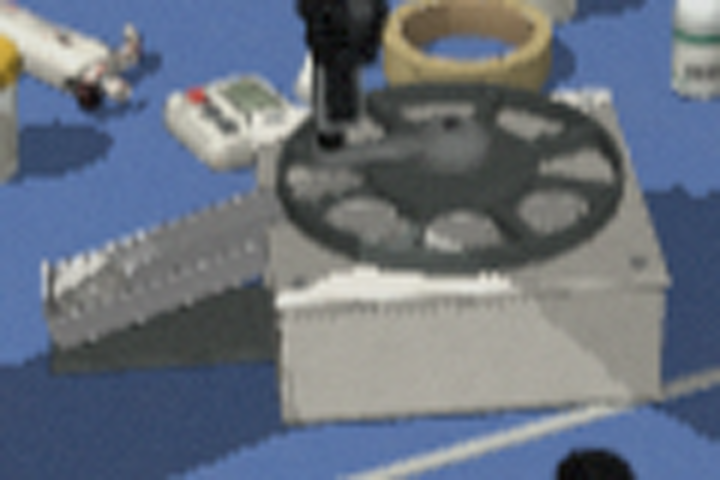

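apply_moves(moves=[[0, 0, 0.0556, 0.0274, 0.0885, 0, -1], [0, 0, 0.0556, 0.0274, 0.0885, 0, -1], [0, 0, 0.0556, 0.0274, 0.0885, 0, -1]])

```text
clock: 14.9
eef_pos: [0.5203, 0.1893, 0.1525]
ee_rot: [-180.0, -0.0, 150.3]
contact_force: [-0.5, -0.3, -0.4]
grip_width: -0.0003
```

apply_moves(moves=[[0, 0, 0.0278, 0.0147, 0.044, 0, -1], [0, 0, 0.0278, 0.0147, 0.044, 0, -1]])

```text
clock: 15.15
eef_pos: [0.5215, 0.1947, 0.1525]
ee_rot: [-180.0, -0.0, 145.4]
contact_force: [-0.8, -0.5, 0.9]
grip_width: 0.0001
```

apply_moves(moves=[[0, 0, 0.0278, 0.0147, 0.044, 0, -1], [0, 0, 0.0278, 0.0147, 0.044, 0, -1]])

```text
clock: 15.4
eef_pos: [0.5225, 0.1991, 0.1524]
ee_rot: [-179.9, -0.0, 140.4]
contact_force: [-3.5, -4.3, 3.3]
grip_width: 0.0002
```

```bash
python3 -c "
from h import *
rep('s14')"
```

```text
t 15.40 q6 60.5 yaw 140.4 z 0.1524 rel x 60.1 y -22.3 mm  Fx(rad) -0.03 Fy(tan) -5.52 Fz 3.29 Mz -0.050
```

View pics/s14.png

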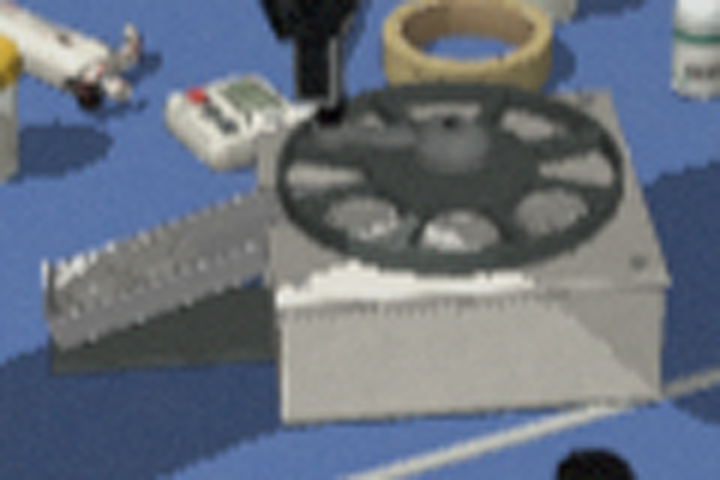

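apply_moves(moves=[[0, 0, 0.0278, 0.0147, 0.044, 0, -1], [0, 0, 0.0278, 0.0147, 0.044, 0, -1], [0, 0, 0.0278, 0.0147, 0.044, 0, -1]])

```text
clock: 15.82
eef_pos: [0.5258, 0.2071, 0.1524]
ee_rot: [-179.9, -0.0, 132.9]
contact_force: [-3.4, -2.1, 3.0]
grip_width: -0.0001
```

apply_moves(moves=[[0, 0, 0.0278, 0.0147, 0.044, 0, -1], [0, 0, 0.0278, 0.0147, 0.044, 0, -1], [0, 0, 0.0278, 0.0147, 0.044, 0, -1]])

```text
clock: 16.2
eef_pos: [0.5303, 0.2147, 0.1524]
ee_rot: [-179.9, -0.0, 125.4]
contact_force: [-2.7, -0.1, 0.7]
grip_width: -0.0003
```

apply_moves(moves=[[0, 0, 0.0278, 0.0147, 0.044, 0, -1], [0, 0, 0, 0, 0, 0, -1], [0, 0, 0, 0, 0, 0, -1]])

```text
clock: 16.58
eef_pos: [0.5325, 0.2169, 0.1525]
ee_rot: [180.0, -0.0, 123.0]
contact_force: [0.1, -0.0, 0.0]
grip_width: 0.0001
```

```bash
python3 -c "
from h import *
rep('s15')"
```

```text
t 16.57 q6 79.1 yaw 123.0 z 0.1525 rel x 60.2 y -21.1 mm  Fx(rad) -0.10 Fy(tan) 0.08 Fz 0.04 Mz 0.005
```

View pics/s15.png

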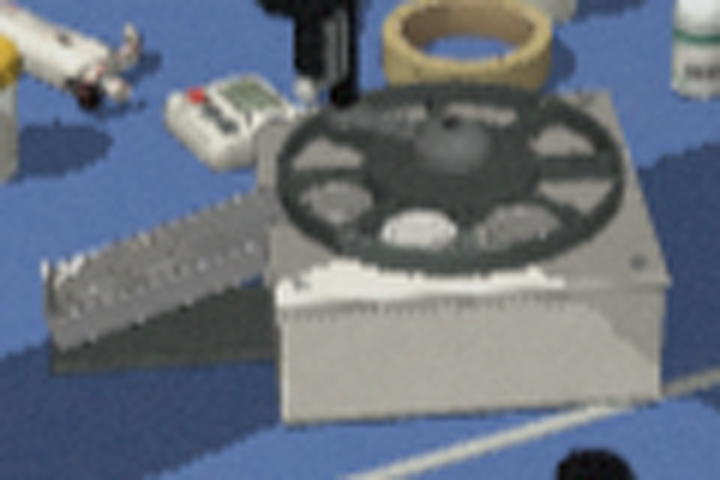

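Balance point again; one more small step, then hold.

apply_moves(moves=[[0, 0, 0.0278, 0.0147, 0.044, 0, -1], [0, 0, 0, 0, 0, 0, -1], [0, 0, 0, 0, 0, 0, -1], [0, 0, 0, 0, 0, 0, -1], [0, 0, 0, 0, 0, 0, -1], [0, 0, 0, 0, 0, 0, -1]])

```text
clock: 17.38
eef_pos: [0.5342, 0.2192, 0.1525]
ee_rot: [180.0, -0.0, 120.5]
contact_force: [-0.7, -0.9, -0.0]
grip_width: 0.0002
```

```bash
python3 -c "
from h import *
rep('s16')"
```

```text
t 17.38 q6 81.8 yaw 120.5 z 0.1525 rel x 60.2 y -21.2 mm  Fx(rad) -0.45 Fy(tan) -1.06 Fz -0.02 Mz 0.016
```

View pics/s16.png

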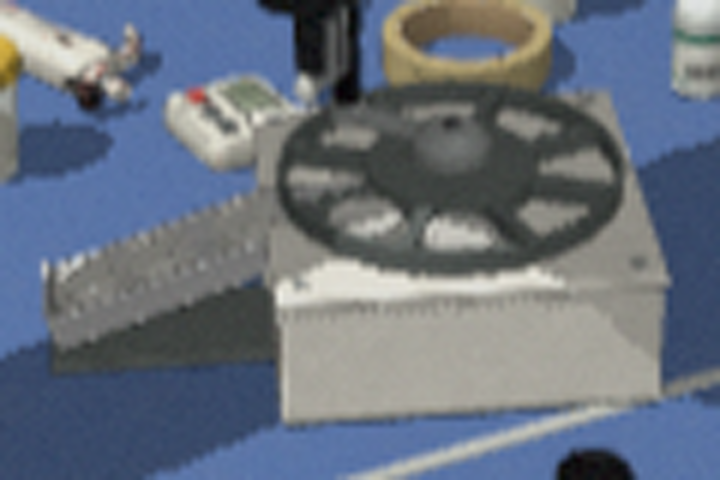

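apply_moves(moves=[[0, 0, 0, 0, -0.15, 0, -1], [0, 0, 0, 0, -0.15, 0, -1], [0, 0, 0, 0, 0, -0.3, -1], [0, 0, 0, 0, 0, -0.4, -1], [0, 0, 0, 0, 0, -0.5, -1], [0, 0, 0, 0, 0, -0.5, -1], [0, 0, 0, 0, 0, -0.5, -1], [0, 0, 0, 0, 0, 0, -1]])

```text
clock: 18.42
eef_pos: [0.5191, 0.2101, 0.2868]
ee_rot: [179.8, 0.0, 120.4]
contact_force: [0.2, -0.4, -0.2]
grip_width: 0.0001
```

```bash
python3 -c "
from h import *
rep('s17')
p,d=ctrl.get_image('wrist');cv2.imwrite('pics/w17.png',p[:,:,::-1])"
```

```text
t 18.43 q6 81.6 yaw 120.4 z 0.2868 rel x 60.0 y -38.8 mm  Fx(rad) -0.43 Fy(tan) 0.02 Fz -0.17 Mz -0.015
```

View pics/w17.png

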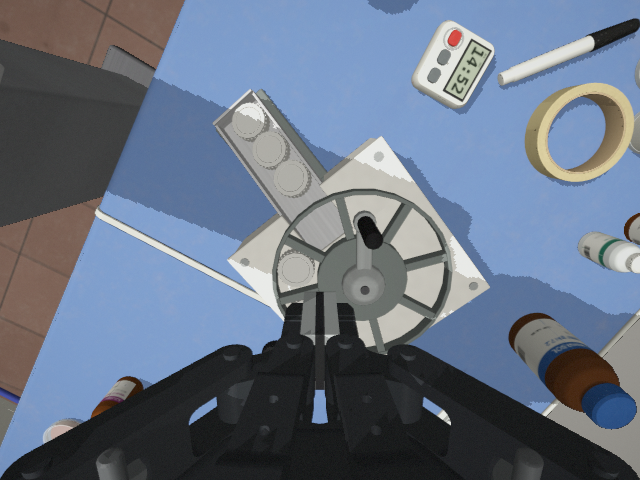

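View pics/s17.png

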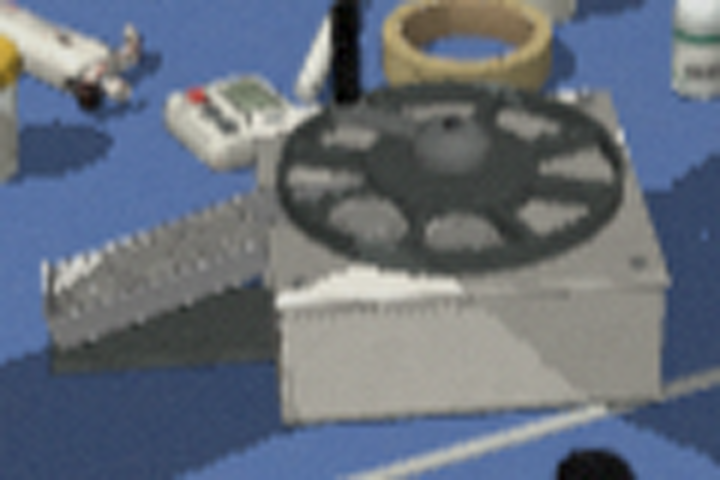

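```bash
python3 -c "
from h import *
ctrl.job_done(); print('ok')"
```

```text
the job is handed in; nothing more can be done
ok
```

I pushed the crank's peg clockwise with shut fingers until I had counted three clicks, then stopped, backed off, lifted clear and handed the job in at about 18.5 s. Each click showed as a push climbing to about 5 N, fading to zero, and then the wheel snapping on.

**Chute:** The last wrist picture shows three caps in line against the stop, at about (250,122), (270,150) and (293,178), with an empty pocket over the drop opening.

**Wheel:** Cap 4 is still in its pocket at (295,268). Cap 5 was hidden behind the fingers in that picture. The last side view shows what looks like it, still in the wheel.

**Other checks:** I saw nothing else on the bench that had moved, and the measured forces never came near the limits. No check failed or disagreed. I took the last pictures about 1 s after the third click and did not look again after handing in.

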